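# Fit the reducing sleeve in the block shaker and latch it

### The arm

A 6-joint arm with a two-finger parallel gripper is mounted at the origin on the work surface. World frame = base frame: x ahead of the robot, y to its left, z up, the work surface at z = 0. Lengths are in mm, angles in rad, forces in N, time in s.
With the tool pointing down it reaches from about 350 to 775 mm from the base axis. Payload 7.3 kg.
Tool frame: the origin (TCP) lies midway between the tips of the shut fingers; the grasp point (between the pads) lies behind it (ctrl.hold_point_z is the z of the grasp point in the tool frame, in mm); z points along the fingers, y is the direction in which the jaws open and shut (so a half turn about z gives the same grasp; the last joint's range is limited). The gripper opens to 92 mm and grips with 3 to 60 N. Pads are 19 mm wide; open, the fingers measure 130 mm over their backs; the gripper's body (75 mm by 190 mm) begins 47 mm behind the grasp point.
Start: joints at [-1.268, 0.342, 1.524, -0, 1.275, -0.146], TCP at [227.813, -473.018, 226.741] pointing down, gripper open.
Joint ranges: [-2.53, 2.53], [-0.77, 2.02], [0.04, 2.7], [-1, 4.14], [0.28, 2.66], [-3.11, 3.11]. Speed limits (rad/s): [2.57, 2.57, 3.14, 3.14, 3.14, 3.14].

### API

Orientations are given as a unit quaternion [w, x, y, z].
In Python, from plant import ctrl gives the robot as it stands.
- The arm moves only by the shell command python3 -m inch 'ROWS' [OPENING] [FORCE]. ROWS is JSON, a list of rows, each a list of 2 entries, a list of its own where there are three numbers: the shift along the tool's x, y, z in cm, then the turn, a rotation vector about the tool's x, y, z in rad. A call has 1 to 8 rows; each row shifts and turns the commanded pose from where the row before left it, along the tool's axes as they then stand; what a row does not reach is not made up. A row lasts 1/10 s, in which the tool goes at most 50 mm and 8.59 degrees, less where a joint would pass 70% of its speed; a pose out of reach is approached as far as the arm can. A call with a gripper value outside its range is refused whole. OPENING is the closure, from 0 (fully open) to 1 (shut), set as the call begins (- or left out, the last holds). The fingers move at their own pace and stop on an object; FORCE is the grip in N (left out, the last holds). Time passes only in rows, so rows that do not move let the fingers close. It gives the time, the measured TCP pose, the force and the opening at its end, in the units of the state.
- ctrl.observe(): the state, without advancing time (a new reading comes with each control period).
- ctrl.grab_frame(name): name is "scene" or "top"; returns a dict with "pixels" (420x560x3 uint8, red, green, blue), "fovy" (degrees; the focal length in pixels is half the picture's height over the tangent of half this angle, whatever the lens; pixels are square), "cx", "cy" (the principal point, pixels), "k1" (the pictures are not rectified: a ray, as slopes to the right and down, at radius r is drawn at 1 + k1 r^2 times it, then the intrinsics apply), "T" (4x4, takes a point from camera to world coordinates). Camera axes: x right, y down, z forward; pixel columns grow to the right and rows downward; lengths in mm; the calibration is good to about 2 mm. A picture is of the moment at which its call begins. There is no depth.
- ctrl.sign_off(): hands the job in, once; it reports no verdict.
The state is a dict: "time_s": time; "joint_positions": joint angles; "qvel": joint speeds; "joint_torque": joint torques, N m; "ee_pos": TCP position; "ee_rot": TCP orientation; "contact_force": force on the tool from outside, world axes, zero at the start; "ft_torque": the same for the moment, N m; "gripper_width": finger opening in mm.
Only numpy, scipy, OpenCV 4.12 (cv2) and the standard library are available. Lean on these libraries where they do the work, as an engineer would, in place of code of your own. Each camera call takes 0.05 s, during which the arm holds its last target. There are 200 camera calls.

### The job

Take the wider of the two steel sleeves from the rack and slide it fully home, flange flat on the metal block, in the bore of the block shaker; feel for the bore, because the block has play in its recess. Then swing the shaker's latch all the way over the flange to its stop and let go. Do not disturb the slim sleeve, the bottle or the tip box.

Things in the scene. Friction and masses are not known exactly. Their poses are not given: they have to be found in the camera images.
- shaker: White block shaker (fixed), 240 x 200 x 90 mm tall. Origin: centre of its underside; x runs from front panel to back, z up. A recess in its top holds a bare aluminium block 88 x 90 mm, its level top 95 mm above the bench. In the block's middle: one vertical through bore, 31 mm diameter, mouth chamfer 1 mm. The block stays put but may sit anywhere in its recess (see bore_nominal).
- bore_nominal (a point): Nominal centre of the bore's mouth, on the shaker at (20, 0, 95) mm of its frame, level with the block's top; the true bore is off by up to 6 mm along the shaker's x and 4.5 mm along its y, either way. Axes as the shaker's.
- sleeve_wide: Wide plain steel sleeve, 0.12 to 0.25 kg, upright, hanging by its flange in one rack hole. Origin: centre of its foot, z up its axis. From the foot up: shank 30 mm diameter, 40 mm long, foot chamfer 1.5 mm wide, 2.5 mm high; flange 60 mm diameter (40 to 46 mm up); grip collar 28 mm diameter (46 to 80 mm up), open on top. Home, its foot is 40 mm below the block's top.
- sleeve_slim: The slim sleeve, same build but narrower: shank 24 mm, flange 48 mm, collar 20 mm diameter; same heights. In the rack's other hole; stays there.
- rack: White plastic rack (fixed), 90 x 180 x 50 mm tall, origin at the centre of its underside. Two vertical 34 mm through holes at (0, -44) and (0, 44) mm of its frame; which sleeve is in which hole varies. The sleeves hang loosely with their flanges on its top, feet 10 mm above the bench.
- latch (a joint): Angle (rad) of the flat steel latch about its vertical pivot. 0: closed at its stop, arm along the shaker's +y, 2 mm above a seated flange; grows counter-clockwise from above; 1.57: arm along the shaker's -x; limit 1.75. Starts at 1.25 to 1.7 (open). Friction 0.03 N m, stays where left. Arm 14 mm wide, 6 mm thick, underside 103 mm above the bench, tip 64 mm from the pivot.
- latch_pivot (a point): Axis of the latch, at (20, -85, 103) mm of the shaker's frame, at the arm's underside height.
- latch_knob (a point): Top centre of the latch's upright round knob, 14 mm diameter, 32 mm tall above the arm (109 to 141 mm above the bench), 32 mm out from the pivot along the arm; it turns with the latch.
- bottle: Bystander: closed bottle, 64 mm diameter, 130 mm tall, origin at the centre of its underside. Leave alone.
- tip_box: Bystander: closed pipette-tip box 89 x 124 x 70 mm, origin at the centre of its underside. Leave alone.
Mind the look-alikes: they are no part of the job. What is shaped like the sleeve_wide but purple or yellow is not meant.

How it is judged:
By the outcome, as a careful person would: the job done as asked, in the order asked, and still so for the second after the job is handed in, with the robot touching nothing.
It also fails if it takes over 72 s, if anything falls off the work surface, if the arm or the gripper's body presses on something with over 40 N, if the wrist force passes 120 N, or if a joint passes its speed limit or range.

## Working session

There is one attempt and no reset: what is moved stays moved. The work goes in short steps, Python scripts to look and compute and a shell command to move; the robot and the scene stay as the last step left them, time stands still between calls to the robot, and variables do not carry over. Pictures are saved under pics/ and viewed, about 8 in all and at most 12, crops included, and the job is handed in when it is done.

```bash
ls; mkdir -p pics; python3 - <<'E'
from plant import ctrl
import cv2,numpy as np
for n in ("scene","top"):
    f=ctrl.grab_frame(n); cv2.imwrite(f"pics/{n}0.png",f["pixels"][:,:,::-1]); print(n,f["fovy"],f["cx"],f["cy"],f["k1"],np.round(f["T"],3).tolist())
print(ctrl.observe(), ctrl.hold_point_z)
E
```

```text
pics
scene 51.629871593513265 272.22604705142294 204.43056519742993 -0.03757545793230185 [[-0.4, 0.675, -0.62, 1279.778], [0.917, 0.295, -0.27, 367.144], [0.0, -0.676, -0.737, 992.463], [0.0, 0.0, 0.0, 1.0]]
top 51.6181397843407 275.1653507690525 207.06670192172024 0.04712609587914787 [[0.018, -0.998, 0.063, 469.903], [-1.0, -0.017, 0.017, 65.066], [-0.016, -0.063, -0.998, 1137.855], [0.0, 0.0, 0.0, 1.0]]
{'time_s': 0.1, 'joint_positions': array([-1.26798706e+00,  3.42652781e-01,  1.52487469e+00,  2.15281734e-05,
        1.27535638e+00, -1.45995596e-01]), 'qvel': array([ 0.00027692, -0.00053077, -0.00251219, -0.00152182,  0.00044637,
       -0.00058851]), 'joint_torque': array([ 1.24528200e-03, -4.32003558e+01, -2.44696158e+01,  7.18374504e-02,
        5.25989605e-02, -7.37839537e-05]), 'ee_pos': array([ 227.72135003, -472.67844614,  226.13091549]), 'ee_rot': array([-6.44418945e-04,  9.74927750e-01,  2.22520709e-01, -4.03032202e-05]), 'contact_force': array([-0.10694989,  0.30499514, -1.11041873]), 'ft_torque': array([-0.04941509,  0.00254702, -0.00380607]), 'gripper_width': 91.41541585835718} -18.8
```

View pics/top0.png

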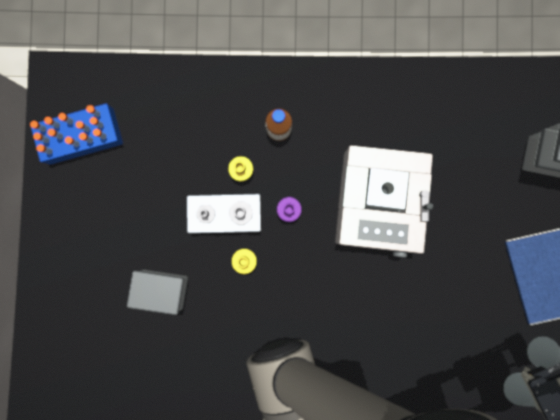

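View pics/scene0.png

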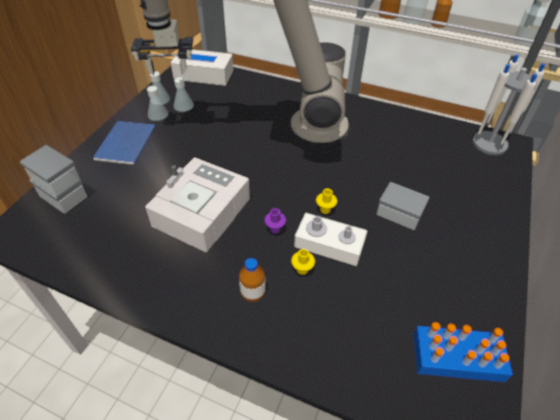

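The top picture shows the rack at (224,213), with two grey sleeves: a smaller one at (205,214) and a larger one at (241,213). The shaker is at about (387,200), its bore at (388,188) and the latch at (425,206).
Candidates for the wide sleeve are grey (241,213), grey slim (205,214), purple (289,209), yellow (240,168) and yellow (244,261). My choice is the larger grey one in the rack at (241,213). I'll check it in a close crop.

```bash
cat > h.py <<'E'
import numpy as np, cv2
from plant import ctrl
from scipy.spatial.transform import Rotation as R
def K(f):
    F=f["pixels"].shape[0]/2/np.tan(np.radians(f["fovy"]/2)); return np.array([[F,0,f["cx"]],[0,F,f["cy"]],[0,0,1]]),np.array([f["k1"],0,0,0,0.])
def px2w(f,px,z):
    k,d=K(f); p=cv2.undistortPoints(np.array(px,float).reshape(-1,1,2),k,d)[:,0]
    T=np.array(f["T"]); r=np.c_[p,np.ones(len(p))]@T[:3,:3].T; o=T[:3,3]
    return o+r*((z-o[2])/r[:,2])[:,None]
def w2px(f,P):
    k,d=K(f); Ti=np.linalg.inv(f["T"]); return cv2.projectPoints(np.array(P,float).reshape(-1,3),cv2.Rodrigues(Ti[:3,:3])[0],Ti[:3,3],k,d)[0][:,0]
def crop(f,x0,y0,w,h,s): return cv2.resize(np.ascontiguousarray(f["pixels"][y0:y0+h,x0:x0+w,::-1]),None,fx=s,fy=s,interpolation=cv2.INTER_CUBIC)
E
python3 - <<'E'
from h import *
f=ctrl.grab_frame("top")
a=crop(f,180,140,130,140,4)[:, :] # 520x560
b=crop(f,330,140,110,120,5)
cv2.imwrite("pics/rack.png",a);cv2.imwrite("pics/shk.png",b)
E
```

```text
(no output)
```

View pics/rack.png

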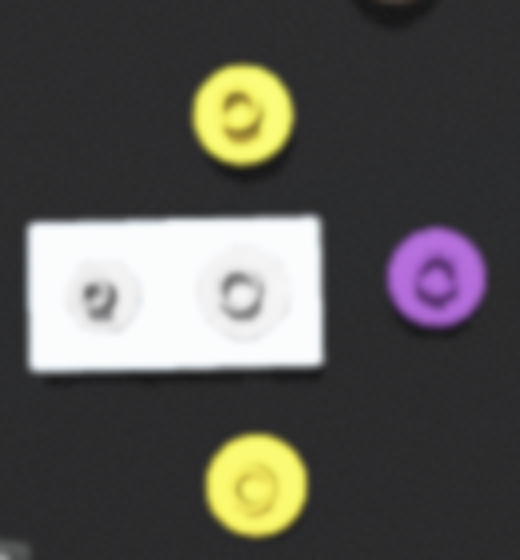

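View pics/shk.png

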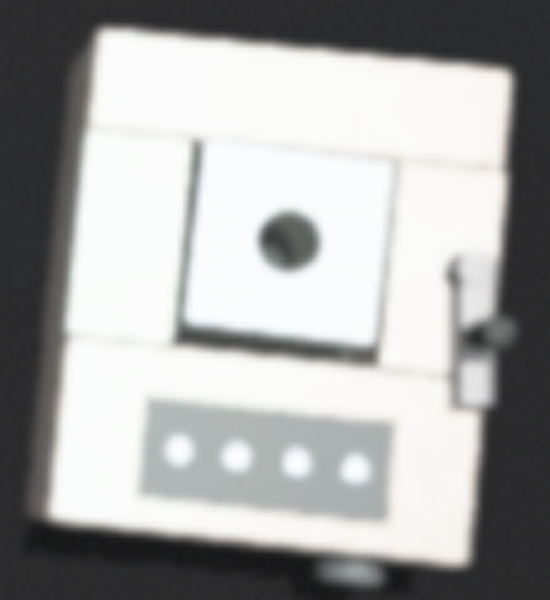

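The crop shows the wide grey sleeve's flange at crop (245,292), clearly larger than the slim one at (103,297). The shaker crop shows the bore at (289,240), the block sitting toward the right/back of its recess, and the latch with its pivot near (475,272), arm pointing down to (475,405).

```bash
python3 - <<'E'
from h import *
f=ctrl.grab_frame("top"); g=cv2.cvtColor(f["pixels"],cv2.COLOR_RGB2GRAY).astype(float)
q=lambda p,s,x,y:[((p[0]+.5)/s-.5+x),((p[1]+.5)/s-.5+y)]
# bore centroid
w=np.clip(230-g[179:198,378:398],0,None); yy,xx=np.mgrid[179:198,378:398]; bp=[(w*xx).sum()/w.sum(),(w*yy).sum()/w.sum()]
print("bore px",bp,px2w(f,bp,95), "area eq diam px",np.sqrt(w.sum()/(230-g[188,388])*4/np.pi))
C=px2w(f,[q(p,5,330,140) for p in [(97,27),(513,68),(472,567),(48,522)]],90)
print(np.round(C,1)); print("sides",[round(np.linalg.norm(C[i]-C[i-1]),1) for i in range(4)])
ux=((C[0]+C[1])-(C[2]+C[3]))[:2]; yaw=np.arctan2(ux[1],ux[0]); uy=((C[0]+C[3])-(C[1]+C[2]))[:2]; print("yaw",yaw,np.arctan2(-uy[0],uy[1]))
yaw=(yaw+np.arctan2(-uy[0],uy[1]))/2
c=C.mean(0)[:2]; r=np.array([[np.cos(yaw),-np.sin(yaw)],[np.sin(yaw),np.cos(yaw)]])
print("centre",c,"nominal bore",c+r@[20,0],"pivot",c+r@[20,-85])
t=px2w(f,[q((475,404),5,330,140)],109)[0,:2]; kb=px2w(f,[q((498,330),5,330,140)],141)[0,:2]; pv=c+r@[20,-85]
for v in (t,kb): d=r.T@(v-pv); print("latch",v,np.linalg.norm(d),np.arctan2(-d[0],d[1]))
S=px2w(f,[q((245,292),4,180,140)],56); print("wide",S, px2w(f,[q((241,297),4,180,140)],90),"slim",px2w(f,[q((104,296),4,180,140)],56))
D=px2w(f,[q(p,4,180,140) for p in [(27,222),(321,215),(324,367),(31,373)]],50);print("rack",np.round(D,1).tolist(),D.mean(0))
E
```

```text
bore px [np.float64(387.2600568585643), np.float64(187.772921108742)] [[ 586.31833407 -184.611524     95.        ]] area eq diam px 11.153748869782072
[[ 689.8  -93.4   90. ]
 [ 672.  -292.4   90. ]
 [ 432.5 -272.2   90. ]
 [ 449.7  -71.8   90. ]]
sides [np.float64(241.0), np.float64(199.8), np.float64(240.4), np.float64(201.1)]
yaw -0.08669108220305274 -0.08734759098579374
centre [ 561.00379488 -182.4650512 ] nominal bore [ 580.928119   -184.20324229] pivot [ 573.54080687 -268.88161981]
latch [ 509.20281553 -267.932743  ] 64.34498812709076 1.6430684199500687
latch [ 541.84257214 -268.00057363] 31.71047661908183 1.630028015040496
wide [[522.57759133 169.15698208  56.        ]] [[517.85542891 168.23597384  90.        ]] slim [[518.58462414 257.17972144  56.        ]]
rack [[564.7, 308.0, 50.0], [572.2, 123.0, 50.0], [476.7, 119.2, 50.0], [469.8, 302.6, 50.0]] [520.8575855  213.18484897  50.        ]
```

Measurements agree with the model: shaker sides 240.7 × 200, latch radius 64.3 and 31.7 mm, bore offset +5.4 mm along x (within 6), and the wide sleeve lies on the rack hole. I'll turn the jaws to world x, then travel over.

```bash
python3 -m inch '[[[0,0,0],[0,0,-0.14]],[[0,0,0],[0,0,-0.14]],[[0,0,0],[0,0,-0.14]],[[0,0,0],[0,0,-0.14]],[[0,0,0],[0,0,-0.14]],[[0,0,0],[0,0,-0.14]],[[0,0,0],[0,0,-0.14]],[[0,0,0],[0,0,-0.14]]]' 0 30
python3 -m inch '[[[4,1.84,0],[0,0,0]],[[4,1.84,0],[0,0,0]],[[4,1.84,0],[0,0,0]],[[4,1.84,0],[0,0,0]],[[4,1.84,0],[0,0,0]],[[4,1.84,0],[0,0,0]],[[4,1.84,0],[0,0,0]],[[4,1.84,0],[0,0,0]]]'
python3 -m inch '[[[4,1.84,0],[0,0,0]],[[4,1.84,0],[0,0,0]],[[4,1.84,0],[0,0,0]],[[4,1.84,0],[0,0,0]],[[4,1.84,0],[0,0,0]],[[4,1.84,0],[0,0,0]],[[4,1.84,0],[0,0,0]],[[4,1.84,0],[0,0,0]]]'
cat >> h.py <<'E'
def delta(target):
    s=ctrl.observe(); m=R.from_quat(np.roll(s["ee_rot"],-1)).as_matrix()
    print("t",round(s["time_s"],2),"pos",np.round(s["ee_pos"],1),"F",np.round(s["contact_force"],1),"tau",np.round(s["ft_torque"],2),"w",round(s["gripper_width"],1),"axes",np.round(m,3).tolist())
    print("shift cm",np.round(m.T@(np.array(target)-s["ee_pos"])/10,2))
E
python3 -c "
from h import *
delta([522.5,169,110])"
```

```text
time_s: 1.0
ee_pos: [227.8, -472.9, 226.5]
ee_rot: [-0.0, 0.706, 0.708, 0.0]
contact_force: [-1.2, 1.1, -0.1]
gripper_width: 91.9
time_s: 1.8
ee_pos: [376.0, -151.6, 226.8]
ee_rot: [0.0, 0.708, 0.706, 0.0]
contact_force: [0.1, 0.2, -0.5]
gripper_width: 91.8
time_s: 2.6
ee_pos: [523.9, 168.3, 226.5]
ee_rot: [0.0, 0.708, 0.707, -0.0]
contact_force: [1.1, 0.1, 1.2]
gripper_width: 92.0
t 2.6 pos [523.9 168.3 226.5] F [1.1 0.1 1.2] tau [-0.04 -0.07  0.02] w 92.0 axes [[0.002, 1.0, -0.0], [1.0, -0.002, -0.0], [-0.0, -0.0, -1.0]]
shift cm [ 0.07 -0.13 11.65]
```

```bash
python3 -m inch '[[[0.07,-0.13,0],[0,0,0.143]],[[0,0,1.5],[0,0,0.143]],[[0,0,1.5],[0,0,0.143]],[[0,0,1.5],[0,0,0.143]],[[0,0,1.5],[0,0,0.143]],[[0,0,1.5],[0,0,0.143]],[[0,0,1.5],[0,0,0.143]],[[0,0,1.5],[0,0,0.143]]]' 0 5
python3 -m inch '[[[0,0,1.5],[0,0,0.143]],[[0,0,1.5],[0,0,0.143]],[[0,0,1.2],[0,0,0.141]],[[0,0,1.0],[0,0,0]],[[0,0,1.0],[0,0,0]],[[0,0,0.9],[0,0,0]],[[0,0,0],[0,0,0]]]'
python3 -c "
from h import *
delta([522.5,169,60])"
```

```text
time_s: 3.4
ee_pos: [522.1, 167.1, 120.9]
ee_rot: [0.0, 0.978, 0.208, -0.0]
contact_force: [-0.6, -0.5, -0.3]
gripper_width: 91.9
time_s: 4.1
ee_pos: [522.3, 167.1, 50.5]
ee_rot: [-0.0, 1.0, -0.0, 0.0]
contact_force: [0.5, 0.1, -0.1]
gripper_width: 91.9
t 4.1 pos [522.3 167.1  50.5] F [ 0.5  0.1 -0.1] tau [ 0.05  0.02 -0.03] w 91.9 axes [[1.0, -0.0, 0.0], [-0.0, -1.0, 0.0], [0.0, -0.0, -1.0]]
shift cm [ 0.02 -0.19 -0.95]
```

I overshot by 9.5 mm, with no contact force. Raising it now, then squeezing gently along y to centre the sleeve.

```bash
python3 -m inch '[[[0,0,-0.95],[0,0,0]],[[0,-0.19,0],[0,0,0]]]' 0 5
python3 -m inch '[[[0,0,0],[0,0,0]],[[0,0,0],[0,0,0]],[[0,0,0],[0,0,0]],[[0,0,0],[0,0,0]],[[0,0,0],[0,0,0]],[[0,0,0],[0,0,0]],[[0,0,0],[0,0,0]],[[0,0,0],[0,0,0]]]' 0.7 5
python3 -c "
from h import *
delta([522.5,169,60])
f=ctrl.grab_frame('scene'); cv2.imwrite('pics/g.png',crop(f,260,160,140,140,4))"
```

```text
time_s: 4.3
ee_pos: [523.1, 169.1, 61.5]
ee_rot: [-0.0, 1.0, -0.001, 0.001]
contact_force: [0.9, -0.0, -0.2]
gripper_width: 92.0
time_s: 5.1
ee_pos: [522.2, 169.0, 60.2]
ee_rot: [0.0, 1.0, -0.001, -0.0]
contact_force: [-0.4, -0.6, -0.5]
gripper_width: 32.5
t 5.1 pos [522.2 169.   60.2] F [-0.4 -0.6 -0.5] tau [ 0.02  0.04 -0.01] w 32.5 axes [[1.0, -0.002, -0.0], [-0.002, -1.0, -0.0], [-0.0, 0.0, -1.0]]
shift cm [ 0.03 -0.    0.02]
```

View pics/g.png

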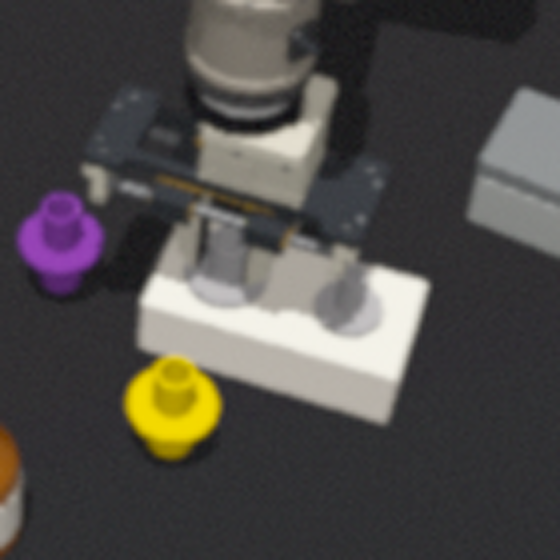

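The picture shows the jaws around the wide sleeve's collar (215,255), with the slim sleeve at (350,300) clear of the finger. I'll finish the squeeze, reopen, turn back and grip along x.

```bash
python3 -m inch '[[[0,0,0],[0,0,0]],[[0,0,0],[0,0,0]],[[0,0,0],[0,0,0]],[[0,0,0],[0,0,0]]]' 0.8 5
python3 -m inch '[[[0,0,0],[0,0,0]],[[0,0,0],[0,0,0]],[[0,0,0],[0,0,0]],[[0,0,0],[0,0,0]]]' 0.3 5
python3 -m inch '[[[0,0,0],[0,0,-0.143]],[[0,0,0],[0,0,-0.143]],[[0,0,0],[0,0,-0.143]],[[0,0,0],[0,0,-0.143]],[[0,0,0],[0,0,-0.143]],[[0,0,0],[0,0,-0.143]],[[0,0,0],[0,0,-0.143]],[[0,0,0],[0,0,-0.143]]]'
python3 -m inch '[[[0,0,0],[0,0,-0.143]],[[0,0,0],[0,0,-0.143]],[[0,0,0],[0,0,-0.141]]]'
python3 -m inch '[[[0,0,0],[0,0,0]],[[0,0,0],[0,0,0]],[[0,0,0],[0,0,0]],[[0,0,0],[0,0,0]],[[0,0,0],[0,0,0]],[[0,0,0],[0,0,0]],[[0,0,0],[0,0,0]],[[0,0,0],[0,0,0]]]' 1 30
python3 -c "
from h import *
delta([522.5,169,60])"
```

```text
time_s: 5.55
ee_pos: [522.2, 169.0, 60.2]
ee_rot: [0.0, 1.0, -0.001, 0.0]
contact_force: [0.3, 0.8, 0.2]
gripper_width: 28.1
time_s: 5.95
ee_pos: [522.2, 168.9, 60.2]
ee_rot: [0.0, 1.0, -0.001, -0.0]
contact_force: [-0.7, -0.2, -0.3]
gripper_width: 55.4
time_s: 6.75
ee_pos: [522.2, 169.0, 60.2]
ee_rot: [0.0, 0.84, 0.543, 0.0]
contact_force: [-0.3, 1.0, -0.1]
gripper_width: 64.5
time_s: 7.05
ee_pos: [522.2, 169.0, 60.2]
ee_rot: [0.0, 0.706, 0.708, -0.0]
contact_force: [0.6, 0.3, -1.2]
gripper_width: 64.1
time_s: 7.85
ee_pos: [522.3, 169.0, 60.2]
ee_rot: [0.0, 0.708, 0.706, 0.0]
contact_force: [-0.1, 0.3, 1.0]
gripper_width: 27.5
t 7.85 pos [522.3 169.   60.2] F [-0.1  0.3  1. ] tau [ 0.02 -0.09 -0.02] w 27.5 axes [[0.002, 1.0, 0.0], [1.0, -0.002, -0.0], [-0.0, 0.0, -1.0]]
shift cm [0.   0.02 0.02]
```

Gripped (27.5 mm on a 28 mm collar). Lifting and carrying to above the bore.

```bash
python3 -m inch '[[[0,0,-2],[0,0,0]],[[0,0,-4],[0,0,0]],[[0,0,-4],[0,0,0]],[[0,0,-3],[0,0,0]]]'
python3 -m inch '[[[-4.42,0.8,0],[0,0,0]],[[-4.42,0.8,0],[0,0,0]],[[-4.42,0.8,0],[0,0,0]],[[-4.42,0.8,0],[0,0,0]],[[-4.42,0.8,0],[0,0,0]],[[-4.42,0.8,0],[0,0,0]],[[-4.42,0.8,0],[0,0,0]],[[-4.42,0.8,0],[0,0,0]]]'
python3 -m inch '[[[0,0,0],[0,0,0]],[[0,0,0],[0,0,0]],[[0,0,0],[0,0,0]]]'
python3 -c "
from h import *
delta([586.3,-184.6,150])
f=ctrl.grab_frame('scene'); cv2.imwrite('pics/g2.png',crop(f,130,100,140,150,4))"
```

```text
time_s: 8.25
ee_pos: [522.4, 169.1, 192.4]
ee_rot: [0.0, 0.708, 0.706, 0.001]
contact_force: [1.0, -0.1, -2.5]
gripper_width: 27.3
time_s: 9.05
ee_pos: [585.2, -186.5, 189.8]
ee_rot: [-0.0, 0.708, 0.706, -0.0]
contact_force: [1.1, 0.3, -0.7]
gripper_width: 27.5
time_s: 9.35
ee_pos: [585.1, -183.7, 189.8]
ee_rot: [-0.001, 0.708, 0.707, -0.0]
contact_force: [0.2, -0.1, -1.7]
gripper_width: 27.6
t 9.35 pos [ 585.1 -183.7  189.8] F [ 0.2 -0.1 -1.7] tau [ 0.04 -0.05  0.02] w 27.6 axes [[0.002, 1.0, -0.001], [1.0, -0.002, 0.001], [0.001, -0.001, -1.0]]
shift cm [-0.09  0.13  3.98]
```

View pics/g2.png

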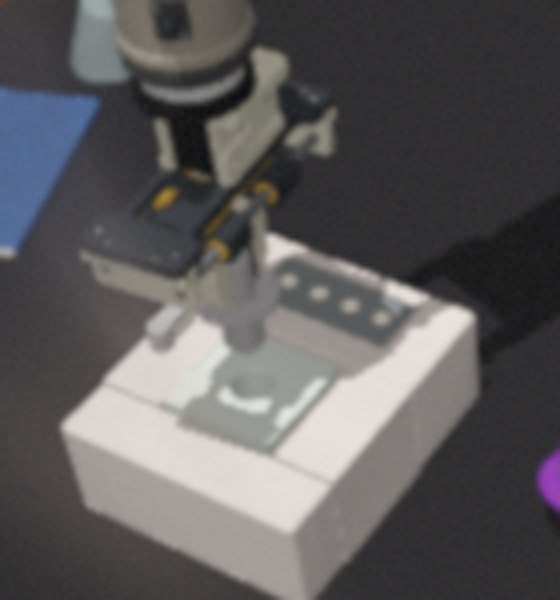

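The sleeve hangs upright over the bore (crop (250,385)), with the latch open at (175,325). I'll cross-check the bore position with the clean first scene image while moving to just above the block.

```bash
python3 -m inch '[[[-0.09,0.13,2],[0,0,0]],[[0,0,1.5],[0,0,0]],[[0,0,0],[0,0,0]],[[0,0,0],[0,0,0]]]'
python3 - <<'E'
from h import *
delta([586.3,-184.6,145.2])
f=ctrl.grab_frame("scene"); im=cv2.imread("pics/scene0.png"); g=cv2.cvtColor(im,cv2.COLOR_BGR2GRAY).astype(float)
print(w2px(f,[[586.3,-184.6,95]])); print(g[191:203,182:206].astype(int))
y0,y1,x0,x1=190,204,182,206
w=np.clip(np.median(g[y0:y1,x0:x1])-12-g[y0:y1,x0:x1],0,None); yy,xx=np.mgrid[y0:y1,x0:x1]; bp=[(w*xx).sum()/w.sum(),(w*yy).sum()/w.sum()]
print(bp,px2w(f,bp,95))
E
```

```text
time_s: 9.8
ee_pos: [586.9, -184.6, 155.7]
ee_rot: [-0.0, 0.707, 0.707, 0.0]
contact_force: [0.3, -0.2, -2.6]
gripper_width: 27.0
t 9.8 pos [ 586.9 -184.6  155.7] F [ 0.3 -0.2 -2.6] tau [-0.   -0.08 -0.  ] w 27.0 axes [[0.001, 1.0, -0.0], [1.0, -0.001, 0.0], [0.0, -0.0, -1.0]]
shift cm [-0.   -0.06  1.05]
[[192.26916321 195.94692696]]
[[225 226 227 227 226 226 225 225 224 224 224 224 225 226 227 226 227 228
  227 227 226 226 226 226]
 [225 225 226 227 227 227 225 220 215 212 207 206 209 213 220 225 227 229
  228 227 227 226 227 226]
 [224 225 226 226 226 224 216 201 188 178 176 175 178 184 197 212 224 228
  229 228 227 228 227 226]
 [224 224 224 225 224 214 187 163 157 157 163 166 164 168 174 192 216 226
  228 229 228 228 227 227]
 [224 224 224 224 219 200 159 141 146 155 161 165 165 165 166 177 203 222
  227 228 228 229 229 227]
 [222 224 224 224 216 188 146 136 145 155 159 164 166 167 167 180 206 223
  226 226 228 228 229 228]
 [222 222 222 222 215 188 148 138 146 152 159 163 165 166 172 190 215 227
  228 227 226 227 227 228]
 [222 222 222 222 218 202 171 147 147 154 160 164 170 176 188 207 223 228
  229 229 228 228 227 226]
 [221 222 222 223 223 216 202 181 170 170 175 180 191 201 211 222 225 228
  228 229 229 229 228 227]
 [222 221 223 223 223 222 219 213 205 203 203 210 217 221 224 226 226 227
  227 227 228 228 229 225]
 [222 223 222 222 223 223 223 223 222 220 221 222 224 225 226 226 227 227
  227 227 227 226 224 211]
 [223 223 223 224 223 223 223 224 224 224 224 224 224 224 224 225 226 226
  227 227 226 223 210 186]]
[np.float64(192.29868883914295), np.float64(196.28205948193155)] [[ 587.41331597 -183.84156598   95.        ]]
```

Both cameras agree to about 1.3 mm. Descending gently.

```bash
python3 -m inch '[[[0,0,0.4],[0,0,0]],[[0,0,0.4],[0,0,0]],[[0,0,0.2],[0,0,0]],[[0,0,0.1],[0,0,0]],[[0,0,0.1],[0,0,0]],[[0,0,0],[0,0,0]]]'; python3 -c "
from h import *
delta([586.3,-184.6,145.2])"
```

```text
time_s: 10.45
ee_pos: [586.7, -185.6, 143.2]
ee_rot: [-0.0, 0.708, 0.706, -0.0]
contact_force: [-0.4, -0.2, -1.1]
gripper_width: 27.3
t 10.45 pos [ 586.7 -185.6  143.2] F [-0.4 -0.2 -1.1] tau [0.06 0.02 0.02] w 27.3 axes [[0.002, 1.0, -0.0], [1.0, -0.002, 0.0], [0.0, -0.0, -1.0]]
shift cm [ 0.1  -0.04 -0.2 ]
```

```bash
python3 -m inch '[[[0,0,0.15],[0,0,0]],[[0,0,0.15],[0,0,0]],[[0,0,0],[0,0,0]]]'; python3 -c "
from h import *
delta([586.3,-184.6,145.2])"
```

```text
time_s: 10.75
ee_pos: [586.4, -185.5, 139.8]
ee_rot: [-0.0, 0.708, 0.706, -0.0]
contact_force: [-2.1, -0.0, -2.5]
gripper_width: 27.8
t 10.75 pos [ 586.4 -185.5  139.8] F [-2.1 -0.  -2.5] tau [0.16 0.31 0.03] w 27.8 axes [[0.002, 1.0, -0.001], [1.0, -0.002, 0.0], [0.0, -0.001, -1.0]]
shift cm [ 0.09 -0.01 -0.54]
```

The foot is 5 mm into the bore with only a light side force (−2 N in x). I'll ease by 0.5 mm toward −x and continue down.

```bash
python3 -m inch '[[[0,-0.05,0.2],[0,0,0]],[[0,0,0.3],[0,0,0]],[[0,0,0.3],[0,0,0]],[[0,0,0],[0,0,0]]]'; python3 -c "
from h import *
delta([586.3,-184.6,105.2])"
```

```text
time_s: 11.15
ee_pos: [586.2, -185.5, 131.5]
ee_rot: [-0.0, 0.708, 0.706, -0.0]
contact_force: [-1.3, 0.2, -2.0]
gripper_width: 27.2
t 11.15 pos [ 586.2 -185.5  131.5] F [-1.3  0.2 -2. ] tau [ 0.1   0.12 -0.06] w 27.2 axes [[0.002, 1.0, -0.001], [1.0, -0.002, 0.0], [0.0, -0.001, -1.0]]
shift cm [0.09 0.01 2.63]
```

```bash
python3 -m inch '[[[0,-0.02,0.4],[0,0,0]],[[0,0,0.4],[0,0,0]],[[0,0,0.4],[0,0,0]],[[0,0,0.4],[0,0,0]],[[0,0,0.4],[0,0,0]],[[0,0,0.3],[0,0,0]],[[0,0,0],[0,0,0]]]'; python3 -c "
from h import *
delta([586.3,-184.6,105.2])"
```

```text
time_s: 11.85
ee_pos: [586.0, -185.7, 108.6]
ee_rot: [-0.0, 0.708, 0.706, -0.0]
contact_force: [-1.8, 0.2, -2.6]
gripper_width: 27.2
t 11.85 pos [ 586.  -185.7  108.6] F [-1.8  0.2 -2.6] tau [0.11 0.14 0.06] w 27.2 axes [[0.002, 1.0, -0.0], [1.0, -0.002, 0.0], [0.0, -0.0, -1.0]]
shift cm [0.11 0.03 0.34]
```

```bash
python3 -m inch '[[[0,0,0.2],[0,0,0]],[[0,0,0.1],[0,0,0]],[[0,0,0.05],[0,0,0]],[[0,0,0.05],[0,0,0]],[[0,0,0],[0,0,0]]]'; python3 -c "
from h import *
delta([586.3,-184.6,105.2])"
```

```text
time_s: 12.35
ee_pos: [586.1, -185.6, 105.3]
ee_rot: [0.0, 0.708, 0.706, -0.0]
contact_force: [-2.8, 1.9, -0.3]
gripper_width: 27.3
t 12.35 pos [ 586.1 -185.6  105.3] F [-2.8  1.9 -0.3] tau [ 0.28  0.38 -0.05] w 27.3 axes [[0.002, 1.0, 0.0], [1.0, -0.002, -0.0], [-0.0, 0.0, -1.0]]
shift cm [0.1  0.02 0.01]
```

```bash
python3 -m inch '[[[0,0,0.06],[0,0,0]],[[0,0,0.06],[0,0,0]],[[0,0,0],[0,0,0]]]'; python3 -c "
from h import *
delta([586.3,-184.6,105.2])"
```

```text
time_s: 12.65
ee_pos: [586.0, -185.5, 105.2]
ee_rot: [0.0, 0.708, 0.706, 0.0]
contact_force: [-4.9, 3.0, 8.6]
gripper_width: 27.4
t 12.65 pos [ 586.  -185.5  105.2] F [-4.9  3.   8.6] tau [0.51 0.8  0.02] w 27.4 axes [[0.002, 1.0, 0.0], [1.0, -0.002, -0.0], [-0.0, 0.0, -1.0]]
shift cm [ 0.09  0.03 -0.  ]
```

It is seated: z stops at 105.2 as predicted and the force rises to about +11 N over the carrying weight. Now releasing, lifting and moving over the latch knob.

```bash
python3 -m inch '[[[0,0,-0.1],[0,0,0]],[[0,0,0],[0,0,0]],[[0,0,0],[0,0,0]],[[0,0,0],[0,0,0]],[[0,0,0],[0,0,0]],[[0,0,0],[0,0,0]],[[0,0,0],[0,0,0]],[[0,0,0],[0,0,0]]]' 0 10
python3 -m inch '[[[0,0,-1],[0,0,0]],[[0,0,-3],[0,0,0]],[[0,0,-3],[0,0,0]],[[-2.75,-1.48,0],[0,0,0]],[[-2.75,-1.48,0],[0,0,0]],[[-2.75,-1.48,0],[0,0,0]],[[0,0,0],[0,0,0]],[[0,0,0],[0,0,0]]]'
python3 - <<'E'
from h import *
delta([541.5,-268.1,117])
f=ctrl.grab_frame("scene"); cv2.imwrite('pics/g3.png',crop(f,130,100,140,150,4))
y=-.087; r=np.array([[np.cos(y),-np.sin(y)],[np.sin(y),np.cos(y)]]); th=np.r_[1.635:0:9j]
P=np.array([[573.54,-268.88]])+32*np.c_[-np.sin(th),np.cos(th)]@r.T
print(np.round(P,1).tolist()); print("tool x,y cm",np.round(np.diff(P,axis=0)[:,::-1]/10,2).tolist())
E
```

```text
time_s: 13.45
ee_pos: [586.1, -185.7, 105.0]
ee_rot: [0.0, 0.708, 0.706, -0.0]
contact_force: [-0.2, 0.5, 0.6]
gripper_width: 86.9
time_s: 14.25
ee_pos: [541.5, -268.5, 175.7]
ee_rot: [0.0, 0.708, 0.706, 0.0]
contact_force: [0.0, -0.5, -0.4]
gripper_width: 91.4
t 14.25 pos [ 541.5 -268.5  175.7] F [ 0.  -0.5 -0.4] tau [ 0.03 -0.12  0.02] w 91.4 axes [[0.004, 1.0, 0.001], [1.0, -0.004, -0.0], [-0.0, 0.001, -1.0]]
shift cm [ 0.04 -0.    5.87]
[[541.5, -268.2], [542.4, -261.7], [544.5, -255.5], [547.8, -249.9], [552.2, -245.0], [557.5, -241.2], [563.4, -238.5], [569.8, -237.1], [576.3, -237.0]]
tool x,y cm [[0.65, 0.08], [0.62, 0.21], [0.56, 0.33], [0.48, 0.44], [0.38, 0.53], [0.27, 0.6], [0.14, 0.64], [0.01, 0.65]]
```

View pics/g3.png

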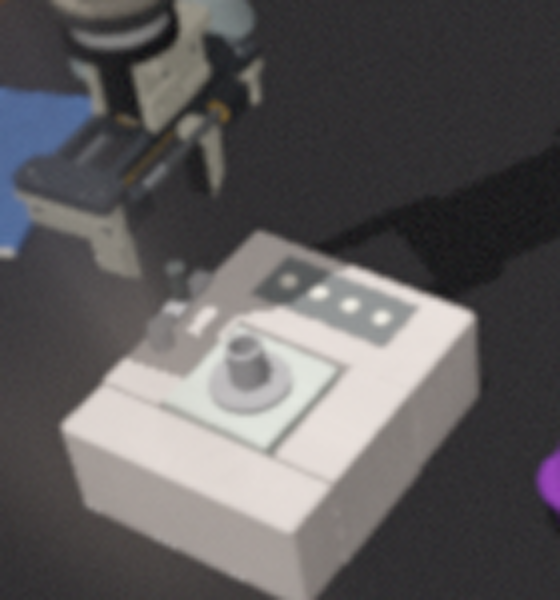

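The sleeve's flange sits flat on the block (crop (250,385)). The latch knob is at (177,280) and the pivot boss at (162,325). I'll turn the jaws tangential so a closing finger can't hit the boss, then go down around the knob.

```bash
python3 -m inch '[[[0.04,0,0],[0,0,-0.143]],[[0,0,0],[0,0,-0.143]],[[0,0,0],[0,0,-0.143]],[[0,0,0],[0,0,-0.143]],[[0,0,0],[0,0,-0.143]],[[0,0,0],[0,0,-0.143]],[[0,0,0],[0,0,-0.143]],[[0,0,0],[0,0,-0.143]]]' 0.5 10
python3 -m inch '[[[0,0,0],[0,0,-0.143]],[[0,0,0],[0,0,-0.143]],[[0,0,0],[0,0,-0.12]],[[0,0,0],[0,0,0]]]'
python3 -m inch '[[[0,0,2],[0,0,0]],[[0,0,1.5],[0,0,0]],[[0,0,1],[0,0,0]],[[0,0,0.8],[0,0,0]],[[0,0,0.5],[0,0,0]],[[0,0,0],[0,0,0]]]'
python3 -c "
from h import *
delta([541.5,-268.1,117])
f=ctrl.grab_frame('scene'); cv2.imwrite('pics/g4.png',crop(f,140,130,100,110,5))"
```

```text
time_s: 15.1
ee_pos: [542.3, -266.3, 175.3]
ee_rot: [0.0, 0.209, 0.978, 0.0]
contact_force: [0.6, 0.0, 1.0]
gripper_width: 46.0
time_s: 15.5
ee_pos: [542.2, -266.5, 175.2]
ee_rot: [0.0, 0.01, 1.0, 0.0]
contact_force: [0.7, -0.0, 0.3]
gripper_width: 45.8
time_s: 16.1
ee_pos: [541.4, -267.4, 116.6]
ee_rot: [-0.0, 0.012, 1.0, 0.0]
contact_force: [-0.8, -0.0, 0.8]
gripper_width: 45.8
t 16.1 pos [ 541.4 -267.4  116.6] F [-0.8 -0.   0.8] tau [ 0.11 -0.17  0.03] w 45.8 axes [[-1.0, 0.023, -0.001], [0.023, 1.0, 0.0], [0.001, 0.0, -1.0]]
shift cm [-0.01 -0.07 -0.04]
```

View pics/g4.png

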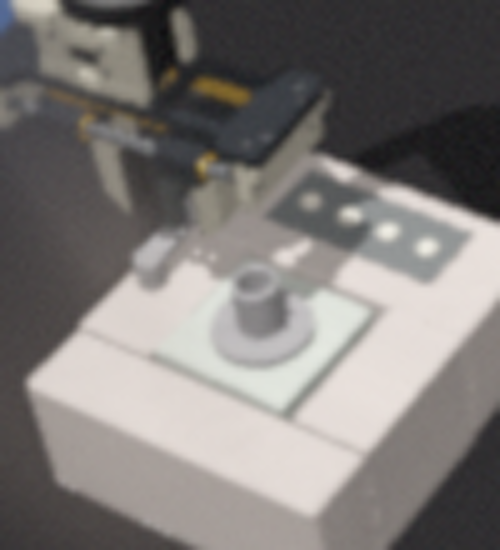

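The jaws straddle the knob between the fingers at (115,190) and (210,200); the sleeve and boss (155,260) are clear. Closing on the knob next.

```bash
python3 -m inch '[[[0,0,0],[0,0,0]],[[0,0,0],[0,0,0]],[[0,0,0],[0,0,0]],[[0,0,0],[0,0,0]],[[0,0,0],[0,0,0]],[[0,0,0],[0,0,0]]]' 1 10
python3 -m inch '[[[-0.03,0.435,0],[0,0,0.136]],[[-0.03,0.435,0],[0,0,0.136]],[[-0.03,0.435,0],[0,0,0.136]],[[0,0,0],[0,0,0]]]'
```

```text
time_s: 16.75
ee_pos: [541.5, -267.8, 117.2]
ee_rot: [0.0, 0.011, 1.0, -0.0]
contact_force: [-0.7, 0.1, 1.3]
gripper_width: 13.3
time_s: 17.15
ee_pos: [544.7, -255.0, 117.2]
ee_rot: [0.0, 0.214, 0.977, -0.0]
contact_force: [-0.2, -2.1, 1.1]
gripper_width: 13.7
```

```bash
python3 -m inch '[[[-0.03,0.435,0],[0,0,0.136]],[[-0.03,0.435,0],[0,0,0.136]],[[-0.03,0.435,0],[0,0,0.136]],[[-0.03,0.435,0],[0,0,0.136]],[[0,0,0],[0,0,0]]]'
python3 -m inch '[[[-0.03,0.435,0],[0,0,0.136]],[[-0.03,0.435,0],[0,0,0.136]],[[-0.03,0.435,0],[0,0,0.136]],[[-0.03,0.435,0],[0,0,0.136]],[[0,0,0],[0,0,0]]]'
python3 -c "
from h import *
delta([576.3,-237,117])"
```

```text
time_s: 17.65
ee_pos: [555.9, -242.3, 117.2]
ee_rot: [0.001, 0.467, 0.884, -0.0]
contact_force: [0.4, -3.1, 0.5]
gripper_width: 13.5
time_s: 18.15
ee_pos: [572.0, -237.3, 117.2]
ee_rot: [0.001, 0.687, 0.727, -0.0]
contact_force: [-0.7, -4.4, 1.1]
gripper_width: 13.7
t 18.15 pos [ 572.  -237.3  117.2] F [-0.7 -4.4  1.1] tau [-0.79  0.03 -0.07] w 13.7 axes [[-0.056, 0.998, 0.0], [0.998, 0.056, -0.001], [-0.001, 0.0, -1.0]]
shift cm [0.01 0.43 0.02]
```

```bash
python3 -m inch '[[[-0.07,0.435,0],[0,0,0.136]],[[0,0.1,0],[0,0,0]],[[0,0.1,0],[0,0,0]],[[0,0,0],[0,0,0]]]'
python3 -c "
from h import *
delta([576.3,-237,117])"
```

```text
time_s: 18.55
ee_pos: [575.9, -237.4, 117.1]
ee_rot: [-0.002, 0.733, 0.68, -0.002]
contact_force: [-9.2, -3.8, 5.3]
gripper_width: 13.4
t 18.55 pos [ 575.9 -237.4  117.1] F [-9.2 -3.8  5.3] tau [-0.56  1.39  0.03] w 13.4 axes [[0.076, 0.997, -0.005], [0.997, -0.076, 0.0], [-0.0, -0.005, -1.0]]
shift cm [0.05 0.03 0.01]
```

The x force is −9 N at the predicted closed position. I'll push once more to confirm the stop, then release.

```bash
python3 -m inch '[[[0,0.1,0],[0,0,0]],[[0,0,0],[0,0,0]]]'
python3 -m inch '[[[0,-0.28,0],[0,0,0]],[[0,0,0],[0,0,0]],[[0,0,0],[0,0,0]],[[0,0,0],[0,0,0]],[[0,0,0],[0,0,0]]]' 0.6
```

```text
time_s: 18.75
ee_pos: [576.0, -237.4, 117.0]
ee_rot: [-0.003, 0.733, 0.68, -0.002]
contact_force: [-12.2, -2.7, 7.1]
gripper_width: 13.5
time_s: 19.25
ee_pos: [576.7, -236.7, 116.9]
ee_rot: [0.0, 0.736, 0.677, 0.0]
contact_force: [0.8, -0.5, -0.4]
gripper_width: 36.6
```

```bash
python3 -m inch '[[[0,0,-1.5],[0,0,0]],[[0,0,-3],[0,0,0]],[[0,0,-4],[0,0,0]],[[0,-4.5,-1],[0,0,0]],[[0,-4.5,0],[0,0,0]],[[0,-4.5,0],[0,0,0]],[[-2,-4,0],[0,0,0]],[[0,0,0],[0,0,0]]]'
python3 -c "
from h import *
delta([576.3,-237,117])
f=ctrl.grab_frame('scene'); t=ctrl.grab_frame('top')
a=crop(f,140,150,120,110,4); b=crop(t,330,140,110,110,4)
cv2.imwrite('pics/g5.png',cv2.resize(np.hstack([a,b]),(800,383)))
np.save('t.npy',t['pixels'])"
```

```text
time_s: 20.05
ee_pos: [396.8, -242.6, 212.4]
ee_rot: [-0.0, 0.737, 0.676, -0.001]
contact_force: [0.5, 0.1, 0.9]
gripper_width: 36.5
t 20.05 pos [ 396.8 -242.6  212.4] F [0.5 0.1 0.9] tau [ 0.01 -0.08  0.02] w 36.5 axes [[0.086, 0.996, -0.001], [0.996, -0.086, -0.0], [-0.0, -0.001, -1.0]]
shift cm [ 2.1  17.85  9.52]
```

View pics/g5.png

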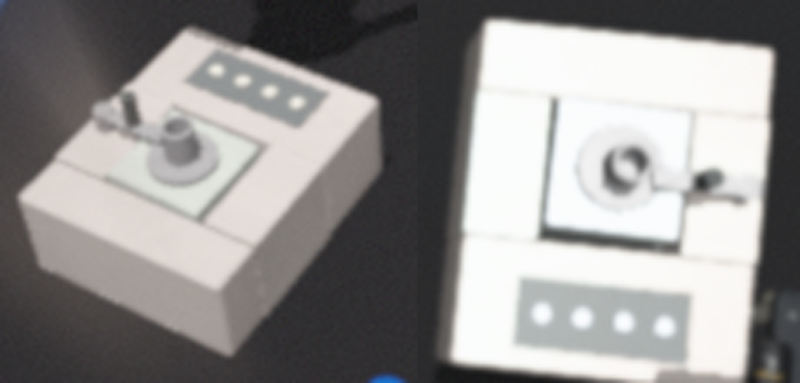

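Both views show the sleeve seated and the latch arm over its flange, parallel to the block's edge (right half, knob at (710,180), tip at (655,175)). A last numeric check on the bystanders, then hand in.

```bash
python3 -c "
from h import *
a=cv2.imread('pics/top0.png').astype(int); b=np.load('t.npy')[:,:,::-1].astype(int); d=np.abs(a-b).max(2)
for n,(x0,x1,y0,y1) in dict(slim=(192,222,195,232),bottle=(260,296,100,145),tipbox=(122,190,262,318),yel1=(225,256,152,184),purple=(274,304,194,224),yel2=(228,260,244,276)).items(): print(n,'max',d[y0:y1,x0:x1].max(),'mean',d[y0:y1,x0:x1].mean().round(1))
print(ctrl.sign_off())"
```

```text
slim max 6 mean 0.5
bottle max 6 mean 1.3
tipbox max 5 mean 1.2
yel1 max 5 mean 1.1
purple max 4 mean 1.3
yel2 max 5 mean 1.1
the job is handed in; nothing more can be done
None
```

The wide steel sleeve is fully home in the shaker's bore, with the latch swung over its flange to the stop and released. I handed the job in at about 20 s, with the gripper clear of everything.

- **Sleeve:** I centred it in the jaws, carried it to the bore (both cameras agreed to about 1.3 mm) and fed it down with side forces of about 5 N or less. It stopped at the predicted seating height (tool at 105.2 mm) as the downward resistance rose, and the pictures show the flange flat on the block.
- **Latch:** Extra pushing at the predicted closed position raised the force to 12 N without moving the knob, so it is at its stop. The last pictures show the arm lying over the flange.
- **Bystanders:** Comparing the first and last top images shows no change at the slim sleeve, bottle, tip box or look-alikes.
- **Slip:** I lowered 9.5 mm too far on the first approach to the rack. The fingers stopped about half a millimetre above its top, with no contact force, and I corrected it.

No check failed or disagreed at the end.

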